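Snap the drain cap of the drip tray home with the presser

TASK

The drain cap of one of the two drip trays stands proud on its neck: take the T-handled presser from the rubber mat and, keeping it upright and centred on the cap, push the cap down squarely until it clicks fully home. Push steadily with the presser only (no hammering or dropping it, no fingers on the cap, and do not let the cap cock), then stand the presser upright in the middle of the mat again and let go. Leave the two cups, the jar and the spoon where they are.

Things in the scene. Friction and masses are not known exactly. Their poses are not given: they have to be found in the camera images.
- presser_bar (a point): Presser: steel foot disc (60 mm across, 16 mm thick, flat), 22 mm stem, and on top a dark wooden T-bar 100 mm long, 24 wide, 26 high; 86 mm high in all, about 0.35 kg. This point is the centre of the T-bar, on the stem's axis, 73 mm above the foot's underside. x along the bar, y across it, z up. It starts upright on the mat; pinch the bar across y from above, at its middle.
- mat_top (a point): Centre of the upper face of the square black rubber mat (150 x 150 x 6 mm, fixed to the counter). z up, x and y along its sides.
- cap_top (a point): Centre of the flat top of the cap to be seated: a white plastic disc, 76 mm across, 14 mm thick, on a black rubber neck in one half of its tray. Proud, its top is 32 mm above the counter; home, 20 mm. z is the cap's upright axis; x points along the tray towards its slotted half with the cup. It cocks (tilts) a little if pressed off centre or with a slanting tool.
- tray: Steel drip tray with the proud cap, 200 x 150 mm, rim 12 mm high, fixed to the counter. Origin: centre of its underside; x along its length; the cap's centre lies at x = -45 mm, the slotted half at +x.
- cap (a joint): How far the cap has been pushed down, m: 0 standing proud, 0.012 fully home. It springs back up until it is past half-way (0.006), then snaps down by itself and stays. It takes about 13 N to start it, less farther down; the stop at 0.012 is rigid.
- other_cap_top (a point): Centre of the top of the cap of the other, identical drip tray. That cap is already home (top 20 mm above the counter) and does not move; it needs nothing.
- cup: Bystander: small white cup on the drip tray with the loose cap, 56 mm across, 60 mm high; it stands on that tray's slotted half, about 100 mm from the cap's centre. Origin: centre of the underside.
- other_cup: Bystander: small white cup on the other drip tray, 56 mm across, 60 mm high. Origin: centre of the underside.
- jar: Bystander: glass jar with a steel lid, 68 mm across, 110 mm high; to the left. Origin: centre of the underside.
- spoon: Bystander: steel spoon, 190 mm long; lies to the right. Origin: on the underside.
Mind the look-alikes: they are no part of the job. Leave any turquoise look-alike of the part that bears presser_bar alone.

How it is judged:
On the way:
1. The cap is clicked home, with the held presser upright and centred on it (upright within 0.12 rad, within 15 mm of its centre) (value of joint cap above 0.0105 m and horizontal distance between presser_bar and cap_top below 0.015 m and angle between presser_bar's own z axis and vertical below 0.12 rad and z of presser_bar in the frame of cap_top below 0.085 m and contact force between the fingers and presser above 1 N), for 0.05 s.
At the end, for the whole second after the job is handed in: The cap is home (pushed down at least 10.5 of its 12 mm, level within 0.05 rad), and the presser stands upright on the mat (within 0.08 rad), its axis within 45 mm of the mat's centre, released and at rest (value of joint cap above 0.0105 m and angle between cap_top's own z axis and vertical below 0.05 rad and horizontal distance between presser_bar and mat_top below 0.045 m and z of presser_bar in the frame of mat_top between 0.068 and 0.078 m and angle between presser_bar's own z axis and vertical below 0.08 rad and linear speed of presser below 0.02 m/s and angular speed of presser below 0.2 rad/s); the robot touches nothing.
It fails at once if The cap cocked by more than 0.12 rad (7 degrees) (angle between cap_top's own z axis and vertical above 0.12 rad).
It fails at once if The presser struck or crushed the cap with more than 60 N (contact force between presser and cap above 60 N).
It fails at once if The gripper or arm pressed on the cap itself (over 3 N) (contact force between any of the fingers, the arm and cap above 3 N).
It fails at once if The cap was pushed past half-way by something other than the held presser (value of joint cap between 0.004 and 0.009 m and not (contact force between the fingers and presser above 1 N)).
It fails at once if A cup, the jar or the spoon was moved by more than 40 mm (distance of any of cup, other_cup, jar, spoon from where it was at the start of the episode above 0.04 m).
It also fails if it takes over 48 s, if anything falls off the work surface, if the arm or the gripper's body presses on something with over 40 N, if the wrist force passes 120 N, or if a joint passes its speed limit or range.

ROBOT

A 7-joint arm with a two-finger parallel gripper is mounted at the origin on the work surface. World frame = base frame: x ahead of the robot, y to its left, z up, the work surface at z = 0. Lengths are in m, angles in rad, forces in N, time in s.
With the tool pointing down it reaches from about 0.4 to 0.875 m from the base axis. Payload 6.5 kg.
Tool frame: the origin (TCP) lies at the very end of the fingers, on their centre line; the grasp point (between the pads) lies 19 mm behind it; z points along the fingers, y is the line along which they close (so a half turn about z gives the same grasp; the last joint's range is limited). The gripper opens to 85 mm and grips with 20 to 120 N. Pads are 22 mm wide; open, the fingers measure 114 mm over their backs; the gripper's body (76 mm by 85 mm) begins 54 mm behind the grasp point. The pads swing forward as they close: fully open they stand 13 mm farther back than shut.
Start: joints at [-1.366, 0.536, -0.004, 1.538, 0.003, 1.067, -0.071], TCP at [0.174, 0.626, 0.231] pointing down, gripper open.
Joint ranges: [-2.7, 2.7], [-0.37, 2.16], [-1.27, 1.26], [0.24, 2.4], [-1.31, 4.45], [0.19, 1.91], [-2.76, 2.76]. Speed limits (rad/s): [2.39, 2.39, 3.14, 3.14, 3.14, 3.14, 3.14].

INTERFACE

Orientations are given as a unit quaternion [x, y, z, w].
In Python, from station import ctrl gives the robot as it stands.
- The arm moves only by the shell command python3 -m pendant 'ROWS' [OPENING] [FORCE]. ROWS is JSON, a list of rows, each a list of 6 numbers: the shift along the tool's x, y, z normalised to -1 to 1, where 1 is 0.02 m, then the turn, a rotation vector about the tool's x, y, z normalised to -1 to 1, where 1 is 0.1 rad. In form: [[tx, ty, tz, rx, ry, rz], ...]. A call has exactly 5 rows; each row shifts and turns the commanded pose from where the row before left it, along the tool's axes as they then stand; what a row does not reach is not made up. A row lasts 1/10 s, in which the tool goes at most 50 mm and 8.59 degrees, less where a joint would pass 70% of its speed; a pose out of reach is approached as far as the arm can. A call with a number of a shift or a turn outside -1 to 1 is refused whole. A call with a gripper value outside its range is refused whole. OPENING is the opening, from 0 (shut) to 1 (fully open), set as the call begins (- or left out, the last holds). The fingers move at their own pace and stop on an object; FORCE is the grip in N (left out, the last holds). Time passes only in rows, so rows that do not move let the fingers close, or fill a call up. It gives the time, the measured TCP pose, the force, the opening and the grip force at its end, in the units of the state.
- ctrl.get_state(): the state, without advancing time (a new reading comes with each control period).
- ctrl.get_image(name): name is "side" or "top"; returns the picture (400x640x3 uint8, red, green, blue); there is no depth.
- ctrl.get_calibration(name): a dict with "fx", "fy", "cx", "cy" (pixels), "D" ([k1, k2, p1, p2, k3] as OpenCV has them; the pictures are not rectified), "eye" and "attitude" of the camera in the world. Camera axes: x right, y down, z forward; pixel columns grow to the right and rows downward; lengths in m; the calibration is good to about 2 mm. A picture is of the moment at which its call begins. get_calibration takes no time and is no camera call.
- ctrl.job_done(): hands the job in; it is judged then, once.
The state is a dict: "clock": time; "joints": joint angles; "joint_vel": joint speeds; "effort": joint torques, N m; "tcp_pos": TCP position; "tool_rot": TCP orientation; "ft_force": force on the tool from outside, world axes, zero at the start; "ft_torque": the same for the moment, N m; "grip_width": opening from 0.0 (shut) to 1.0 (fully open); "gripper_force": force on a finger pad.
Only numpy, scipy, OpenCV 4.12 (cv2) and the standard library are available. Lean on these libraries where they do the work, as an engineer would, in place of code of your own. Each camera call takes 0.05 s, during which the arm holds its last target. There are 200 camera calls.

## Working session

There is one attempt and no reset: what is moved stays moved. The work goes in short steps, Python scripts to look and compute and a shell command to move; the robot and the scene stay as the last step left them, time stands still between calls to the robot, and variables do not carry over. Pictures are saved under pics/ and viewed, at most 10 in all, crops included, and the job is handed in when it is done.

```bash
mkdir -p pics
python3 - <<'E'
from station import ctrl
import cv2
for n in("top","side"):
    cv2.imwrite(f"pics/{n}0.png",ctrl.get_image(n)[:,:,::-1]); print(ctrl.get_calibration(n))
print(ctrl.get_state())
E
```

```text
{'fx': 479.8319231905552, 'fy': 479.8319231905552, 'cx': 321.72171704086026, 'cy': 202.54510509497035, 'D': array([0.00247805, 0.        , 0.        , 0.        , 0.        ]), 'eye': array([ 0.35902776, -0.00855962,  1.59855021]), 'attitude': array([-0.69741552,  0.71459456, -0.04350999,  0.032758  ])}
{'fx': 390.34321682465367, 'fy': 390.34321682465367, 'cx': 319.30186108372, 'cy': 193.84077464826177, 'D': array([0.02565605, 0.        , 0.        , 0.        , 0.        ]), 'eye': array([ 0.15303042, -0.68642708,  0.86110699]), 'attitude': array([ 0.89952302, -0.21453994,  0.09895101, -0.3674774 ])}
{'clock': 0.1, 'joints': array([-1.36621302,  0.53711175, -0.0044181 ,  1.5387286 ,  0.00260497,
        1.06731321, -0.07117448]), 'joint_vel': array([ 3.62817920e-04, -2.22960599e-03,  8.49362264e-04, -2.29992588e-03,
        6.15855332e-05,  1.75317016e-03, -2.10108158e-03]), 'effort': array([ 2.44859533e-03, -5.84566927e+01,  1.05190750e+00, -2.59775805e+01,
        1.26745962e-02,  4.59302319e-03,  1.52174870e-06]), 'tcp_pos': array([0.17374473, 0.62577655, 0.23050489]), 'tool_rot': array([ 1.34937782e-01,  9.90853768e-01, -7.76619975e-04, -4.02830477e-05]), 'ft_force': array([ 0.98522552,  0.01333105, -0.43126477]), 'ft_torque': array([-0.03368179, -0.00624193, -0.04065301]), 'gripper_force': 0.0, 'grip_width': 0.9976130207764368}
```

View pics/top0.png

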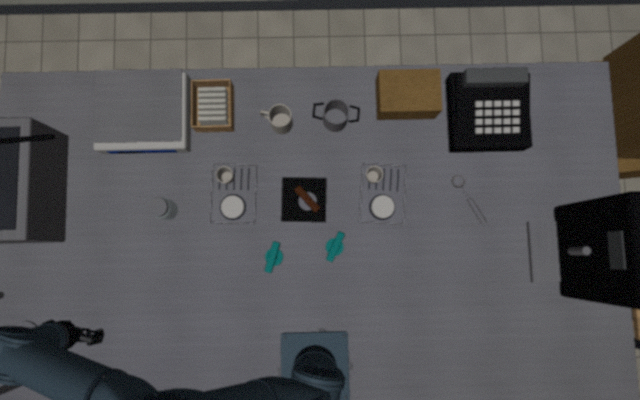

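View pics/side0.png

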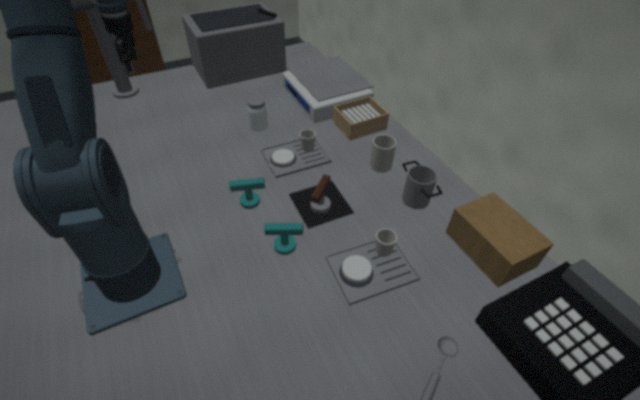

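The brown-barred T is on the mat at top (306,199), side (320,188). Turquoise look-alikes are at top (273,257) and (335,246). The caps are at top (232,207) and (382,207), and I need to find out which one is proud. One composite crop should show both.

```bash
cat > h.py <<'E'
from station import ctrl
import numpy as np, cv2
from scipy.spatial.transform import Rotation as R
def ray(n,uv):
    c=ctrl.get_calibration(n);K=np.array([[c['fx'],0,c['cx']],[0,c['fy'],c['cy']],[0,0,1]])
    p=cv2.undistortPoints(np.array([[uv]],float),K,np.array(c['D']))[0,0]
    return np.array(c['eye']),R.from_quat(c['attitude']).apply([p[0],p[1],1])
def at(n,uv,z):
    e,d=ray(n,uv);return e+d*(z-e[2])/d[2]
def tri(a,b):
    (e,d),(f,g)=ray('top',a),ray('side',b)
    s=np.linalg.lstsq(np.c_[d,-g],f-e,rcond=None)[0]
    return (e+d*s[0]+f+g*s[1])/2,np.linalg.norm(e+d*s[0]-f-g*s[1])
def blob(im,box,f):
    x0,y0,x1,y1=box;m=f(im[y0:y1,x0:x1].astype(int)).astype(np.uint8)
    n,l,s,c=cv2.connectedComponentsWithStats(m)
    i=1+np.argmax(s[1:,4]);ys,xs=np.nonzero(l==i)
    return c[i]+[x0,y0],s[i],np.c_[xs+x0,ys+y0]
def proj(n,P):
    c=ctrl.get_calibration(n);K=np.array([[c['fx'],0,c['cx']],[0,c['fy'],c['cy']],[0,0,1]])
    r=R.from_quat(c['attitude']).inv();return cv2.projectPoints(np.atleast_2d(P).astype(float),r.as_rotvec(),-r.apply(c['eye']),K,np.array(c['D']))[0][:,0]
E
python3 - <<'E'
from h import *
t=cv2.imread('pics/top0.png');s=cv2.imread('pics/side0.png')
def cr(i,x,y,r=33):return cv2.resize(i[y-r:y+r,x-r:x+r],(260,260),interpolation=cv2.INTER_CUBIC)
cv2.imwrite('pics/c.png',np.vstack([np.hstack([cr(t,232,200),cr(t,306,199),cr(t,382,200)]),np.hstack([cr(s,292,155),cr(s,320,195),cr(s,366,262)])]))
w=lambda a:a.min(2)>150
for n,im,bs in(('top',t,[(215,190,250,225),(365,190,400,225)]),('side',s,[(268,145,299,170),(335,248,376,290)])):
    for b in bs:
        p=im[b[1]:b[3],b[0]:b[2]].min(2); th=(int(p.max())+int(np.median(p)))/2
        print(n,p.max(),np.median(p),blob(im,b,lambda a:a.min(2)>th)[:2])
c=blob(t,(285,180,325,220),lambda a:(a[:,:,2]-a[:,:,0]>35));q=c[2]
print(c[:2],cv2.minAreaRect(q.astype(np.float32)),at('top',c[0],.092))
c2=blob(s,(300,165,345,215),lambda a:(a[:,:,2]-a[:,:,0]>35));print(c2[:2],tri(c[0],c2[0]))
b=cv2.minAreaRect(q.astype(np.float32))
bp=cv2.boxPoints(b);print([at('top',p,.092)[:2].round(4) for p in bp])
for m in[(282,178),(326,179),(325,221),(281,220)]:print(at('top',m,.006)[:2])
E
```

```text
top 152 98.0 (array([231.8627451 , 206.31932773]), array([  6,   6,  22,  22, 357], dtype=int32))
top 154 98.0 (array([382.61202186, 206.21038251]), array([  7,   6,  22,  22, 366], dtype=int32))
side 149 98.0 (array([282.54935622, 155.39055794]), array([  4,   4,  22,  14, 233], dtype=int32))
side 150 99.0 (array([356.40480591, 266.78927911]), array([  8,   7,  28,  25, 541], dtype=int32))
(array([306.13286713, 198.07692308]), array([ 11,   6,  23,  25, 143], dtype=int32)) ((306.7525939941406, 198.66943359375), (29.090295791625977, 6.383450031280518), 46.84760665893555) [0.53731864 0.01534519 0.092     ]Traceback (most recent call last):
  File "<stdin>", line 12, in <module>
  File "h.py", line 17, in blob
    i=1+np.argmax(s[1:,4]);ys,xs=np.nonzero(l==i)
        ~~~~~~~~~^^^^^^^^^
    return _wrapfunc(a, 'argmax', axis=axis, out=out, **kwds)
    return bound(*args, **kwds)
ValueError: attempt to get argmax of an empty sequence
```

View pics/c.png

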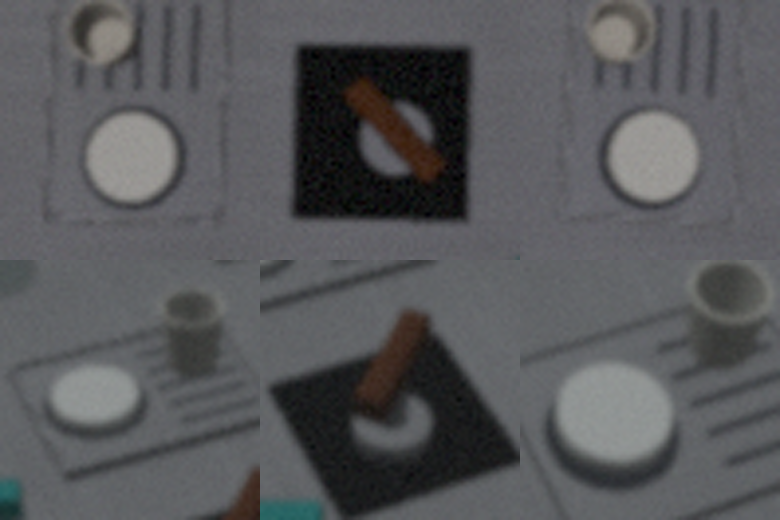

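The crop confirms the brown-barred presser on the mat. The right cap at top (382,206) shows a thicker dark band below it in the side view, so next I check both cap heights against the geometry.

Run:
```python
from h import *
t=cv2.imread('pics/top0.png');s=cv2.imread('pics/side0.png')
a=np.linspace(0,2*np.pi,60)
for nm,u,v in(('L',(231.86,206.32),(282.55,155.39)),('R',(382.61,206.21),(356.4,266.79))):
    print(nm,'tri',tri(u,v))
    for z in(.020,.032):
        P=at('top',u,z)
        pts=np.vstack([np.c_[P[0]+.038*np.cos(a),P[1]+.038*np.sin(a),a*0+h] for h in(z,z-.014)])
        m=np.zeros((400*8,640*8),np.uint8);cv2.fillConvexPoly(m,cv2.convexHull((proj('side',pts)*8).astype(np.int32)),1)
        M=cv2.moments(m,True);print(z,P[:2].round(4),'silhouette',M['m10']/M['m00']/8,M['m01']/M['m00']/8,'topface',proj('side',P))
f=lambda a:(a[:,:,2]-a[:,:,0]>15)
c=blob(t,(285,180,325,220),f);c2=blob(s,(300,165,345,215),f)
print(c[:2],c2[:2],tri(c[0],c2[0]))
b=cv2.minAreaRect(c[2].astype(np.float32));P=[at('top',p,.092)[:2] for p in cv2.boxPoints(b)]
print(b,np.round(P,4),np.mean(P,0))
for m in[(282,178),(326,179),(325,221),(281,220)]:print(at('top',m,.006)[:2])
k=blob(t,(275,172,332,228),lambda a:a.max(2)<45);b=cv2.minAreaRect(k[2].astype(np.float32));print(b,at('top',b[0],.006))
st=ctrl.get_state();print(R.from_quat(st['tool_rot']).as_matrix().round(3))
```

```text
L tri (array([0.5238663 , 0.26210753, 0.01932902]), np.float64(0.0008822626818675745))
0.02 [0.5242 0.2618] silhouette 282.8218808085502 156.90676115241635 topface [[282.79829674 155.23655737]]
0.032 [0.523  0.2598] silhouette 282.53781237056467 154.6036402963781 topface [[282.53128772 152.90485681]]
R tri (array([ 0.51161258, -0.2346504 ,  0.02898803]), np.float64(0.0006515046746699386))
0.02 [ 0.5128 -0.2361] silhouette 356.6415991325191 270.82097934025796 topface [[356.90613313 269.04817592]]
0.032 [ 0.5116 -0.2344] silhouette 356.3159034443817 267.81577639751555 topface [[356.57415141 266.01160208]]
(array([306.54661017, 198.26694915]), array([  9,   5,  26,  28, 236], dtype=int32)) (array([320.25136612, 186.74863388]), array([ 11,  10,  18,  23, 183], dtype=int32)) (array([0.53682381, 0.0145263 , 0.08366859]), np.float64(0.0018141084741874394))
((307.04010009765625, 198.43695068359375), (31.93622589111328, 8.663743019104004), 46.46879959106445) [[ 0.5645  0.0566]
 [ 0.5831  0.0364]
 [ 0.5078 -0.0315]
 [ 0.4894 -0.0112]] [0.53619962 0.01257479]
[0.61716734 0.09612321]
[ 0.61040158 -0.05133472]
[ 0.46929469 -0.04433185]
[0.47614664 0.10172121]
((303.5, 199.5), (43.0, 43.0), 90.0) [0.54291853 0.02559936 0.006     ]
[[-0.964  0.267 -0.   ]
 [ 0.267  0.964 -0.002]
 [-0.    -0.002 -1.   ]]
```

The right cap at (0.512,-0.234) triangulates to about 29 mm high, so it is the proud one. The left cap is at about 19 mm, so it is home. The presser is at (0.5365,0.014) with its bar at about 42° in world xy. I'll travel high to a point above the presser.

```bash
for i in 1 2 3 4 5; do python3 -m pendant '[[-1,-0.96,0,0,0,0],[-1,-0.96,0,0,0,0],[-1,-0.96,0,0,0,0],[-1,-0.96,0,0,0,0],[-1,-0.96,0,0,0,0]]' 1 30; done | tail -n 12
for i in 1 2 3 4; do python3 -m pendant '[[0,0,0,0,0,1],[0,0,0,0,0,1],[0,0,0,0,0,1],[0,0,0,0,0,1],[0,0,0,0,0,1]]'; done | tail -n 12
cat > w.py <<'E'
# prints needed shift (units) in tool axes to reach target x y z yaw(deg of tool y) given on argv
import sys; from h import *
s=ctrl.get_state();r=R.from_quat(s['tool_rot']);M=r.as_matrix()
x,y,z,a=map(float,sys.argv[1:5])
d=np.array([x,y,z])-s['tcp_pos'];yw=np.degrees(np.arctan2(M[1,1],M[0,1]))
a=np.radians(a);T=np.c_[[np.sin(a),-np.cos(a),0],[np.cos(a),np.sin(a),0],[0,0,-1]]
print('t',round(s['clock'],2),'tcp',s['tcp_pos'].round(4),'yaw',yw.round(2),'shift',(M.T@d/.02).round(2),'rot',((r.inv()*R.from_matrix(T)).as_rotvec()/.1).round(2),'F',s['ft_force'].round(2),'grip',s['grip_width'].round(3),s['gripper_force'])
E
python3 w.py .5365 .0142 .19 -48
```

```text
clock: 2.1
tcp_pos: [0.4568, 0.1482, 0.2311]
tool_rot: [0.135, 0.991, -0.0, -0.0]
ft_force: [0.3, 1.1, -0.2]
grip_width: 0.996
gripper_force: 0.0
clock: 2.6
tcp_pos: [0.5275, 0.0291, 0.231]
tool_rot: [0.135, 0.991, -0.0, -0.0]
ft_force: [0.2, -0.4, 0.9]
grip_width: 0.999
gripper_force: 0.0
clock: 4.1
tcp_pos: [0.5269, 0.0301, 0.231]
tool_rot: [0.775, 0.631, -0.0, -0.0]
ft_force: [0.3, -0.6, 0.4]
grip_width: 1.006
gripper_force: 0.0
clock: 4.6
tcp_pos: [0.5269, 0.0301, 0.231]
tool_rot: [0.908, 0.42, -0.0, -0.0]
ft_force: [0.4, -0.0, -0.1]
grip_width: 0.999
gripper_force: 0.0Traceback (most recent call last):
  File "w.py", line 7, in <module>
    print('t',round(s['clock'],2),'tcp',s['tcp_pos'].round(4),'yaw',yw.round(2),'shift',(M.T@d/.02).round(2),'rot',((r.inv()*R.from_matrix(T)).as_rotvec()/.1).round(2),'F',s['ft_force'].round(2),'grip',s['grip_width'].round(3),s['gripper_force'])
                                                                                                                             ~~~~~~~~~~~~~^^^
  File "scipy/spatial/transform/_rotation.pyx", line 1143, in scipy.spatial.transform._rotation.Rotation.from_matrix
ValueError: Non-positive determinant (left-handed or null coordinate frame) in rotation matrix 0: [[-0.74314483  0.66913061  0.        ]
 [-0.66913061 -0.74314483  0.        ]
 [ 0.          0.         -1.        ]].
```

```bash
sed -i 's/\[np.sin(a),-np.cos(a),0\]/[-np.sin(a),np.cos(a),0]/' w.py; python3 w.py .5365 .0142 .19 -48
```

```text
Traceback (most recent call last):
  File "w.py", line 7, in <module>
    print('t',round(s['clock'],2),'tcp',s['tcp_pos'].round(4),'yaw',yw.round(2),'shift',(M.T@d/.02).round(2),'rot',((r.inv()*R.from_matrix(T)).as_rotvec()/.1).round(2),'F',s['ft_force'].round(2),'grip',s['grip_width'].round(3),s['gripper_force'])
                                                                                                                                                                                                          ^^^^^^^^^^^^^^^^^^^^^
AttributeError: 'float' object has no attribute 'round'
```

```bash
sed -i "s/s\['grip_width'\].round(3)/round(s['grip_width'],3)/" w.py; python3 w.py .5365 .0142 .16 -48
```

```text
t 4.6 tcp [0.5269 0.0301 0.231 ] yaw -40.33 shift [-0.3   0.88  3.55] rot [-0.    0.    1.34] F [ 0.36 -0.   -0.06] grip 0.999 0.0
```

```bash
python3 -m pendant '[[-0.18,0.38,0.6,0,0,0.67],[-0.18,0.38,0.6,0,0,0.67],[0,0,0.8,0,0,0],[0,0,0.8,0,0,0],[0,0,0.75,0,0,0]]' >/dev/null; python3 w.py .5365 .0142 .067 -48
python3 - <<'E'
from h import *
s=ctrl.get_image('side')[:,:,::-1];t=ctrl.get_image('top')[:,:,::-1]
a=cv2.resize(s[120:240,260:380],(400,400),interpolation=cv2.INTER_CUBIC);b=cv2.resize(t[160:240,266:346],(400,400),interpolation=cv2.INTER_CUBIC)
cv2.imwrite('pics/g1.png',np.hstack([a,b]))
E
```

```text
t 5.1 tcp [0.5332 0.0135 0.1584] yaw -47.89 shift [0.15 0.09 4.57] rot [-0.    0.02  0.02] F [-0.27 -0.34 -0.52] grip 1.002 0.0
```

View pics/g1.png

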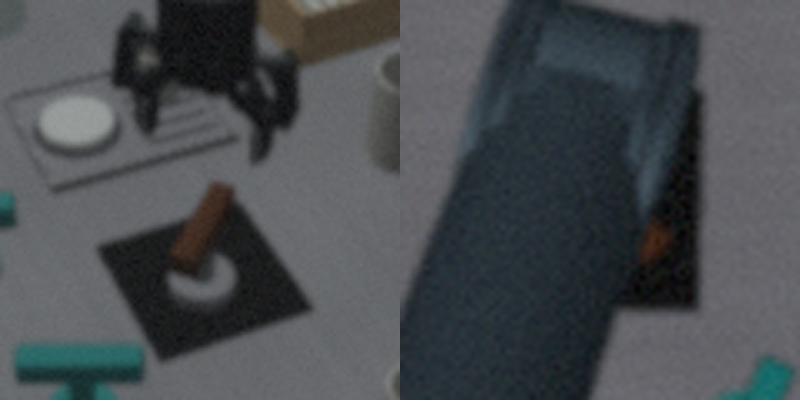

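The open fingers (crop left: tips at about (150,130) and (260,155)) straddle the bar's direction above the presser at (205,230). Now I descend and grip.

```bash
python3 -m pendant '[[0.15,0.1,0.9,0,0,0],[0,0,0.9,0,0,0],[0,0,0.9,0,0,0],[0,0,0.9,0,0,0],[0,0,0.4,0,0,0]]' >/dev/null; python3 w.py .5365 .0142 .066 -48
python3 -m pendant '[[0,0,0.3,0,0,0],[0,0,0.2,0,0,0],[0,0,0,0,0,0],[0,0,0,0,0,0],[0,0,0,0,0,0]]' >/dev/null;python3 w.py .5365 .0142 .066 -48
```

```text
t 5.7 tcp [0.5368 0.0148 0.0792] yaw -47.81 shift [-0.03  0.01  0.66] rot [-0.01  0.01  0.03] F [-0.25 -0.03  0.47] grip 1.0 0.0
t 6.2 tcp [0.5377 0.0151 0.0708] yaw -47.78 shift [-0.08 -0.01  0.24] rot [ 0.   -0.01  0.04] F [ 0.09 -0.03  0.95] grip 1.002 0.0
```

```bash
python3 -m pendant '[[-0.05,0,0.25,0,0,0],[0,0,0,0,0,0],[0,0,0,0,0,0],[0,0,0,0,0,0],[0,0,0,0,0,0]]' 0 60 >/dev/null; python3 w.py .5365 .0142 .066 -48
python3 -m pendant '[[0,0,0,0,0,0],[0,0,0,0,0,0],[0,0,0,0,0,0],[0,0,0,0,0,0],[0,0,0,0,0,0]]'  >/dev/null;python3 w.py .5365 .0142 .066 -48
```

```text
t 6.7 tcp [0.5368 0.0142 0.0655] yaw -47.79 shift [-0.01 -0.01 -0.03] rot [ 0.   -0.    0.04] F [ 0.42 -1.25  0.66] grip 0.269 59.68629777431488
t 7.2 tcp [0.5368 0.0143 0.0655] yaw -47.78 shift [-0.02 -0.01 -0.03] rot [ 0.   -0.    0.04] F [ 0.3  -1.23  2.72] grip 0.272 59.808252453804016
```

```bash
python3 -m pendant '[[0,0,-0.4,0,0,0],[0,0,-1,0,0,0],[0,0,-1,0,0,0],[0,0,-1,0,0,0],[0,0,-0.9,0,0,0]]' >/dev/null; python3 w.py .5116 -.2344 .14 -48
python3 -m pendant '[[-0.3,0.27,-0.5,0,0,0],[-0.7,0.63,0,0,0,0],[-0.7,0.63,0,0,0,0],[-0.7,0.63,0,0,0,0],[-0.7,0.63,0,0,0,0]]' >/dev/null
python3 -m pendant '[[-0.7,0.63,0,0,0,0],[-0.7,0.63,0,0,0,0],[-0.7,0.63,0,0,0,0],[-0.7,0.63,0,0,0,0],[-0.7,0.63,0,0,0,0]]' >/dev/null
python3 -m pendant '[[-0.7,0.63,0,0,0,0],[-0.7,0.63,0,0,0,0],[-0.7,0.63,0,0,0,0],[-0.5,0.5,0,0,0,0],[0,0,0,0,0,0]]' >/dev/null
python3 w.py .5116 -.2344 .11 -48
```

```text
t 7.7 tcp [0.5356 0.0147 0.1519] yaw -47.78 shift [-9.26  8.42  0.6 ] rot [-0.01  0.01  0.04] F [ 0.75  0.86 -3.7 ] grip 0.267 59.394224882125854
t 9.2 tcp [ 0.511  -0.2352  0.1612] yaw -47.99 shift [ 0.05 -0.01  2.56] rot [0.01 0.01 0.  ] F [-0.16  0.29 -3.92] grip 0.272 59.46875989437103
```

```bash
python3 -m pendant '[[0,0,0.5,0,0,0],[0,0,0.9,0,0,0],[0,0,0.9,0,0,0],[0,0,0.3,0,0,0],[0,0,0,0,0,0]]' >/dev/null; python3 w.py .5116 -.2344 .0915 -48
python3 - <<'E'
from h import *
s=ctrl.get_image('side')[:,:,::-1];t=ctrl.get_image('top')[:,:,::-1]
cv2.imwrite('pics/raw_s1.png',s)
a=cv2.resize(s[190:310,300:420],(400,400),interpolation=cv2.INTER_CUBIC);b=cv2.resize(t[160:240,342:422],(400,400),interpolation=cv2.INTER_CUBIC)
cv2.imwrite('pics/g2.png',np.hstack([a,b]))
E
```

```text
t 9.7 tcp [ 0.5116 -0.2312  0.108 ] yaw -47.71 shift [-0.1   0.12  0.83] rot [-0.03  0.01  0.05] F [-0.39  0.28 -4.52] grip 0.273 59.4064736366272
```

View pics/g2.png

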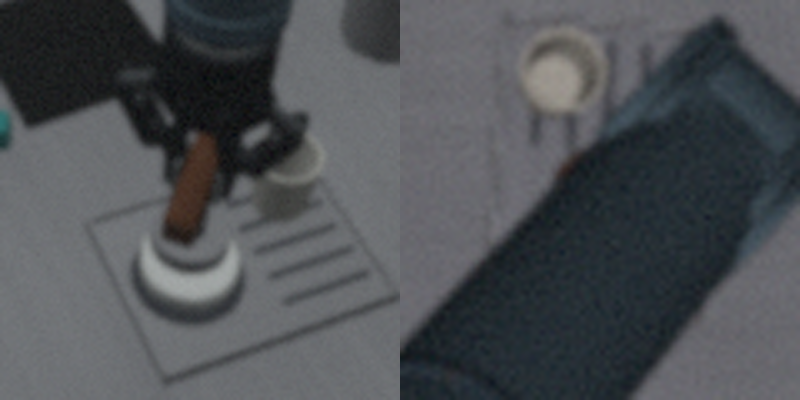

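The presser hangs about 16 mm above the right cap, with the foot at crop (190,245) and the cap at (188,265). I'll overlay the predicted foot and cap outlines to check the centring.

Run:
```python
from h import *
s=cv2.imread('pics/raw_s1.png');a=np.linspace(0,2*np.pi,80)
x0,y0,k=325,230,10
im=cv2.resize(s[y0:y0+60,x0:x0+70],None,fx=k,fy=k,interpolation=cv2.INTER_CUBIC)
for c,z,r,col in(((.5116,-.2312),.0485,.03,(0,0,255)),((.5116,-.2312),.0645,.03,(0,160,255)),((.5116,-.2344),.032,.038,(0,255,0)),((.5116,-.2344),.018,.038,(0,255,0))):
    p=proj('side',np.c_[c[0]+r*np.cos(a),c[1]+r*np.sin(a),a*0+z]);cv2.polylines(im,[((p-[x0-.5,y0-.5])*k).astype(np.int32)],True,col,1)
    print(z,p.min(0),p.max(0))
cv2.imwrite('pics/ov.png',im)
```

```text
0.0485 [344.5190023  251.52522364] [368.49431649 271.48096557]
0.0645 [344.94429527 247.73803504] [369.20072411 267.75946807]
0.032 [341.56139126 253.71836858] [371.63848588 279.01866114]
0.018 [341.23021339 256.89340352] [371.00849923 282.11543264]
```

View pics/ov.png

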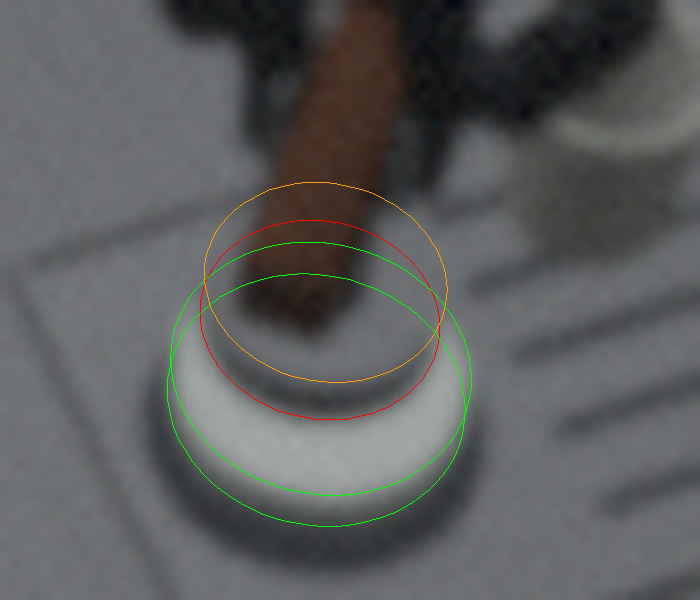

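The overlay fits: the cap is proud and the foot is within about 3 mm of centre. I'll make a small correction and then lower slowly.

```bash
python3 -m pendant '[[-0.1,0.12,0.1,0,0,0.03],[0,0,0.15,0,0,0],[0,0,0.15,0,0,0],[0,0,0.15,0,0,0],[0,0,0,0,0,0]]' >/dev/null; python3 w.py .5116 -.2344 .0915 -48
python3 -m pendant '[[0,0,0.1,0,0,0],[0,0,0.1,0,0,0],[0,0,0.05,0,0,0],[0,0,0.05,0,0,0],[0,0,0,0,0,0]]' >/dev/null; python3 w.py .5116 -.2344 .0795 -48
```

```text
t 10.3 tcp [ 0.5121 -0.2355  0.0978] yaw -47.95 shift [ 0.02 -0.06  0.32] rot [-0.01  0.    0.01] F [-0.2   0.53 -3.9 ] grip 0.273 59.49492931365967
t 10.8 tcp [ 0.5123 -0.2357  0.0922] yaw -47.95 shift [ 0.02 -0.07  0.63] rot [-0.    0.    0.01] F [-0.46 -0.51 -4.21] grip 0.268 59.49608623981476
```

```bash
for i in 1 2 3; do python3 -m pendant '[[0,0,0.05,0,0,0],[0,0,0.05,0,0,0],[0,0,0.05,0,0,0],[0,0,0.05,0,0,0],[0,0,0,0,0,0]]' >/dev/null; python3 w.py .5116 -.2344 .0795 -48; done
```

```text
t 11.3 tcp [ 0.5125 -0.2358  0.0887] yaw -47.96 shift [ 0.01 -0.08  0.46] rot [ 0.   -0.    0.01] F [-1.04  1.39  2.83] grip 0.268 60.389370918273926
t 11.8 tcp [ 0.5121 -0.2356  0.0837] yaw -47.95 shift [ 0.02 -0.06  0.21] rot [-0.01  0.    0.01] F [ 0.66 -0.41 -4.42] grip 0.272 59.42539572715759
t 12.3 tcp [ 0.5123 -0.2357  0.0802] yaw -47.96 shift [ 0.02 -0.07  0.03] rot [-0.    0.    0.01] F [ 0.49 -0.27 -3.88] grip 0.269 59.4274377822876
```

The cap snapped down: the reaction appeared and then vanished. I'll press lightly onto the stop to make sure.

```bash
for i in 1 2; do python3 -m pendant '[[0,0,0.04,0,0,0],[0,0,0.04,0,0,0],[0,0,0,0,0,0],[0,0,0,0,0,0],[0,0,0,0,0,0]]' >/dev/null; python3 w.py .5116 -.2344 .0795 -48; done
```

```text
t 12.8 tcp [ 0.5125 -0.2358  0.0792] yaw -47.96 shift [ 0.01 -0.08 -0.02] rot [ 0.   -0.    0.01] F [-2.37  2.01  6.27] grip 0.266 60.739626288414
t 13.3 tcp [ 0.5128 -0.236   0.0789] yaw -47.97 shift [ 0.01 -0.1  -0.03] rot [ 0.   -0.02  0.  ] F [-4.73  2.6  20.08] grip 0.271 62.80367374420166
```

```bash
python3 -m pendant '[[0,0,-0.2,0,0,0],[0,0,-0.6,0,0,0],[0,0,-1,0,0,0],[0,0,-1,0,0,0],[0,0,-1,0,0,0]]' >/dev/null; python3 w.py .543 .0256 .14 -48
python3 -m pendant '[[0.3,-0.27,0,0,0,0],[0.7,-0.62,0,0,0,0],[0.7,-0.62,0,0,0,0],[0.7,-0.62,0,0,0,0],[0.7,-0.62,0,0,0,0]]' >/dev/null
python3 -m pendant '[[0.7,-0.62,0,0,0,0],[0.7,-0.62,0,0,0,0],[0.7,-0.62,0,0,0,0],[0.7,-0.62,0,0,0,0],[0.7,-0.62,0,0,0,0]]' >/dev/null
python3 -m pendant '[[0.7,-0.62,0,0,0,0],[0.7,-0.62,0,0,0,0],[0.7,-0.62,0,0,0,0],[0.7,-0.6,0,0,0,0],[0.3,-0.3,0,0,0,0]]' >/dev/null
python3 w.py .543 .0256 .075 -48
```

```text
t 13.8 tcp [ 0.5122 -0.2357  0.154 ] yaw -47.96 shift [ 9.89 -8.67  0.69] rot [0.   0.   0.01] F [ 1.15 -0.78 -3.67] grip 0.267 59.46232080459595
t 15.3 tcp [0.5405 0.0249 0.152 ] yaw -47.78 shift [0.12 0.06 3.85] rot [-0.01  0.01  0.04] F [-0.17  1.16 -4.23] grip 0.27 59.543352127075195
```

```bash
python3 -m pendant '[[0,0,0.6,0,0,0],[0,0,1,0,0,0],[0,0,1,0,0,0],[0,0,0.9,0,0,0],[0,0,0.3,0,0,0]]' >/dev/null; python3 w.py .543 .0256 .0655 -48
python3 -m pendant '[[0,0,0.15,0,0,0],[0,0,0,0,0,0],[0,0,0,0,0,0],[0,0,0,0,0,0],[0,0,0,0,0,0]]' >/dev/null; python3 w.py .543 .0256 .0655 -48
python3 - <<'E'
from h import *
s=ctrl.get_image('side')[:,:,::-1]
a=cv2.resize(s[130:290,250:430],(720,640)[::1],interpolation=cv2.INTER_CUBIC)[:600]
cv2.imwrite('pics/g3.png',a)
E
```

```text
t 15.8 tcp [0.5391 0.0207 0.0746] yaw -48.04 shift [ 0.31 -0.05  0.45] rot [-0.02  0.04 -0.01] F [-1.13 -0.01 -3.59] grip 0.27 59.464818835258484
t 16.3 tcp [0.5415 0.0222 0.0746] yaw -47.95 shift [ 0.17 -0.08  0.46] rot [ 0.01 -0.01  0.01] F [ 0.77 -0.3  -4.47] grip 0.273 59.471426010131836
```

View pics/g3.png

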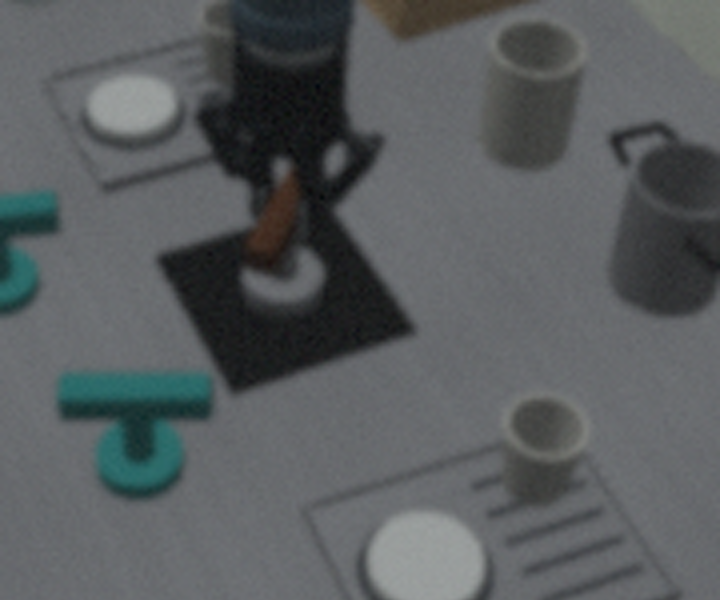

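The presser hangs upright over the middle of the mat (285,290), about 9 mm up. The cap at (425,560) now sits low and level. I'll lower until contact.

```bash
python3 -m pendant '[[0,0,0.12,0,0,0],[0,0,0.12,0,0,0],[0,0,0.1,0,0,0],[0,0,0.05,0,0,0],[0,0,0,0,0,0]]' >/dev/null; python3 w.py .543 .0256 .0655 -48
python3 -m pendant '[[0,0,0.04,0,0,0],[0,0,0.03,0,0,0],[0,0,0,0,0,0],[0,0,0,0,0,0],[0,0,0,0,0,0]]' >/dev/null; python3 w.py .543 .0256 .0655 -48
```

```text
t 16.85 tcp [0.541  0.0221 0.0661] yaw -47.96 shift [ 0.19 -0.06  0.03] rot [-0.    0.    0.01] F [ 0.29  0.63 -4.63] grip 0.268 59.47099685668945
t 17.35 tcp [0.5414 0.022  0.0654] yaw -47.97 shift [ 0.18 -0.08 -0.  ] rot [ 0.   -0.01  0.01] F [-2.29 -1.11  6.27] grip 0.274 60.872483253479004
```

```bash
for i in 1 2; do python3 -m pendant '[[0,0,0,0,0,0],[0,0,0,0,0,0],[0,0,0,0,0,0],[0,0,0,0,0,0],[0,0,0,0,0,0]]' 1 >/dev/null; done; python3 w.py .543 .0256 .0655 -48
for i in 1 2; do python3 -m pendant '[[0,0,-0.5,0,0,0],[0,0,-0.8,0,0,0],[0,0,-0.8,0,0,0],[0,0,-0.8,0,0,0],[0,0,-0.3,0,0,0]]' >/dev/null; done; 
python3 -m pendant '[[0,0,0,0,0,0],[0,0,0,0,0,0],[0,0,0,0,0,0],[0,0,0,0,0,0],[0,0,0,0,0,0]]' >/dev/null; python3 w.py .543 .0256 .0655 -48
python3 - <<'E'
from h import *
s=ctrl.get_image('side')[:,:,::-1]
cv2.imwrite('pics/g4.png',cv2.resize(s[130:290,250:430],(675,600),interpolation=cv2.INTER_CUBIC))
for b in [(335,248,376,290)]:
    print(blob(s,b,lambda a:a.min(2)>124)[:2])
E
```

```text
t 18.35 tcp [0.5411 0.0221 0.0649] yaw -47.95 shift [ 0.19 -0.07 -0.03] rot [-0.    0.    0.01] F [ 0.39 -0.35 -0.11] grip 1.001 0.0
t 19.85 tcp [0.5409 0.022  0.1925] yaw -47.96 shift [ 0.21 -0.06  6.35] rot [-0.    0.01  0.01] F [0.04 0.14 0.85] grip 0.999 0.0
(array([356.10928962, 269.56648452]), array([  7,  10,  29,  24, 549], dtype=int32))
```

View pics/g4.png

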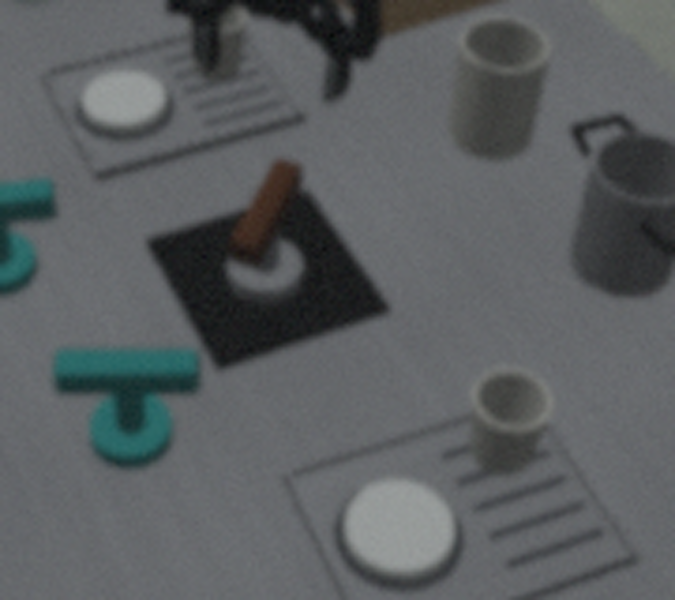

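The presser stands upright and released in the middle of the mat (265,270). The cap at (398,528) dropped about 2.8 px, which matches fully home, and the cups have not moved.

```bash
python3 -c "from station import ctrl; print(ctrl.job_done())"
```

```text
the job is handed in; nothing more can be done
None
```

The right tray's cap was pushed down and clicked home, the presser stands upright and released in the middle of the mat, and the job was handed in at about 20 s; no verdict was shown.

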